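Rock the centrifuge rotor for play and tighten its nut

TASK

The rotor of the open bench centrifuge has been put back with its wing nut loose. Feel for play: press the rim down at the red dot until it stops, then at the blue dot, lightly with closed fingers, about 10 N and never over 20. Then screw the nut down clockwise until it comes tight, not so hard that the braked spindle turns, and rock the rotor again in the same way, red then blue, to prove that the play is gone; let go and leave everything else where it is.

Things in the scene. Friction and masses are not known exactly. Their poses are not given: they have to be found in the camera images.
- centrifuge: bench centrifuge with blue sides, white deck and its lid standing open. Origin on the table under the rotor axis; z up, y towards the control panel, -y towards the lid. 326 wide (x), y from -183 to +233, deck at z 215. Round chamber mouth of radius 115 on the rotor axis. The lid rises from the deck at y -160, leans 8 degrees away, 340 high. Fixed to the bench.
- red_mark (a point): centre of the 13 mm red dot on top of the rotor's flat rim, one end of the line along which it rocks, 77 from the rotor axis. The rotor is an aluminium disc of radius 88 with eight tube holes; its rim is flat from radius 66 to 88, and its top is 15 below the deck when level. The rocking pin is 45 below the rim top.
- blue_mark (a point): centre of the blue dot on the rotor rim, straight across from the red one.
- rotor (a joint): tilt of the rotor on its drive pin, rad; 0 level, positive with the red dot down, negative with the blue dot down. It swings nearly freely until it meets a springy stop; how far depends on how loose the nut is (0.04 to 0.09 either way at the start). Pressed against a stop, the rim gives some 0.3 mm per newton more; with the nut tight it gives about 0.2 mm per newton from level and springs back.
- nut_grip (a point): middle of the wings of the black wing nut on the rotor axis: a bar 56 long, 12 thick, 30 high, its top 15 above this point and its bottom 15 below. x runs along the bar, y across its thickness, z up. This point is 41 to 45 above the rim top, so the wings stand up to 60 above the rim.
- nut_flange (a point): centre of the nut's round steel flange, 70 across, 46 below nut_grip. Clockwise from above tightens. It runs freely (under 0.15 N m) for 0.9 to 1.6 rad from its start; where it comes tight differs each time and cannot be seen. There the torque climbs steeply, about 7 N m per rad: 0.4 to 0.8 N m is tight, and it stays tight when let go. A grip of 60 N turns it.
- spindle (a joint): turn of the spindle, with rotor and nut, rad, positive anticlockwise from above. Its brake is on and slips at about 1 N m.
- pin_line (a point): a point on the line of the drive pin, 80 from the axis, below the rotor rim; it turns with the spindle and does not rock.
- sleeve: steel tube sleeve, 28 wide, 60 tall, standing on the centrifuge's front deck. Bystander; origin under its centre.
- tube_rack: blue rack 100 x 220 x 60 with capped blood tubes up to 100 high. Bystander; origin under its centre.
- reagent: white reagent bottle, red cap, 54 wide, 120 tall. Bystander; origin under its centre.
- pipette: orange and white pipette, lying, 240 long, 26 high. Bystander; origin under its centre.
- meter: small white hand meter 55 x 100 x 20 with a grey screen. Bystander; origin under its centre.
- timer: white timer block 60 x 60 x 55 with a dial on top. Bystander; origin under its centre.
- tube_tray: steel tray 120 x 200 x 28 holding three tubes. Bystander; origin under its centre.

How it is judged:
By the outcome, as a careful person would: the job done as asked, in the order asked, and still so for the second after the job is handed in, with the robot touching nothing.
It also fails if it takes over 72 s, if anything falls off the work surface, if the arm or the gripper's body presses on something with over 40 N, if the wrist force passes 120 N, or if a joint passes its speed limit or range.

ROBOT

A 6-joint arm with a two-finger parallel gripper is mounted at the origin on the work surface. World frame = base frame: x ahead of the robot, y to its left, z up, the work surface at z = 0. Lengths are in mm, angles in rad, forces in N, time in s.
With the tool pointing down it reaches from about 275 to 750 mm from the base axis. Payload 10.2 kg.
Tool frame: the origin (TCP) lies at the very end of the fingers, on their centre line; the grasp point (between the pads) lies 19 mm behind it; z points along the fingers, y is the line along which they close (so a half turn about z gives the same grasp; the last joint's range is limited). The gripper opens to 85 mm and grips with 20 to 120 N. Pads are 22 mm wide; open, the fingers measure 114 mm over their backs; the gripper's body (76 mm by 85 mm) begins 54 mm behind the grasp point. The pads swing forward as they close: fully open they stand 13 mm farther back than shut.
Start: joints at [-1.377, 0.313, 1.498, -0, 1.331, -0.223], TCP at [212.527, -480.066, 231.294] pointing down, gripper open.
Joint ranges: [-2.94, 2.94], [-0.97, 2.17], [0.19, 2.56], [-1.23, 4.37], [0.02, 3.11], [-2.88, 2.88]. Speed limits (rad/s): [2.39, 2.39, 3.01, 3.14, 3.14, 3.14].

INTERFACE

Orientations are given as a unit quaternion [w, x, y, z].
In Python, from rig import * gives the robot as it stands. The module is installed in compiled form; this text tells all that it offers.
- The arm moves only by the shell command python3 -m crank 'ROWS' [FORCE]. ROWS is JSON, a list that holds one entry, the list of rows, each a list of 7 numbers: the shift along the tool's x, y, z in units of 25 mm (1.0 is 25 mm), then the turn, a rotation vector about the tool's x, y, z in units of 8 degrees (1.0 is 8 degrees), then the finger opening in mm, from 0 to 85.4. A call has exactly 8 rows; each row shifts and turns the commanded pose from where the row before left it, along the tool's axes as they then stand; what a row does not reach is not made up. A row lasts 1/10 s, in which the tool goes at most 50 mm and 8.59 degrees, less where a joint would pass 70% of its speed; a pose out of reach is approached as far as the arm can. A call is refused whole if a number of a shift passes 1 or a number of a turn 1, either way. A call with a gripper value outside its range is refused whole. The fingers move at their own pace and stop on an object; FORCE is the grip in N (left out, the last holds). Time passes only in rows, so rows that do not move let the fingers close, or fill a call up. It gives the time, the measured TCP pose, the force, the opening and the grip force at its end, in the units of the state.
- sense(): the state, without advancing time (a new reading comes with each control period).
- capture(name): name is "scene" or "top" or "wrist"; returns the picture (384x512x3 uint8, blue, green, red); there is no depth.
- camera_model(name): a dict with "fx", "fy", "cx", "cy" (pixels), "world_from_camera" (4x4, takes a point from camera to world coordinates); the wrist camera has in their place "T_tool_cam" (4x4, takes a point from camera to tool coordinates, whose origin is the TCP and whose axes are the flange's). Camera axes: x right, y up, looking along -z (the intrinsics and any distortion apply to the point x, -y, -z); pixel columns grow to the right and rows downward; lengths in mm; the calibration is good to about 2 mm. A picture is of the moment at which its call begins: read the wrist's pose just before it. camera_model takes no time and is no camera call.
- finish_job(): hands the job in; it is judged then, once.
The state is a dict: "time_s": time; "joints": joint angles; "dq": joint speeds; "tau": joint torques, N m; "eef_pos": TCP position; "ee_rot": TCP orientation; "force": force on the tool from outside, world axes, zero at the start; "wrist_torque": the same for the moment, N m; "grip_width": opening from 0.0 (shut) to 1.0 (fully open); "grip_force": force on a finger pad.
Only numpy, scipy, OpenCV 4.12 (cv2) and the standard library are available. Lean on these libraries where they do the work, as an engineer would, in place of code of your own. Each camera call takes 0.05 s, during which the arm holds its last target. There are 200 camera calls.

## Working session

There is one attempt and no reset: what is moved stays moved. The work goes in short steps, Python scripts to look and compute and a shell command to move; the robot and the scene stay as the last step left them, time stands still between calls to the robot, and variables do not carry over. Pictures are saved under pics/ and viewed, at most 10 in all, crops included, and the job is handed in when it is done.

```bash
mkdir -p pics; python3 - <<'E'
from rig import *
import cv2,numpy as np
s=sense();print({k:np.round(v,3).tolist() for k,v in s.items()})
for n in("scene","top"):
    cv2.imwrite(f"pics/{n}0.png",capture(n));m=camera_model(n);print(n,{k:np.round(v,3).tolist() for k,v in m.items()})
m=camera_model("wrist");print({k:np.round(v,3).tolist() for k,v in m.items()})
E
```

```text
{'time_s': 0.0, 'joints': [-1.377, 0.313, 1.498, -0.0, 1.331, -0.223], 'dq': [0.002, -0.001, 0.001, 0.002, 0.001, -0.001], 'tau': [-0.0, -41.226, -25.975, -0.0, 0.004, -0.0], 'eef_pos': [212.463, -479.811, 230.749], 'ee_rot': [-0.001, 0.978, 0.207, -0.0], 'force': [0.974, -0.184, 0.374], 'wrist_torque': [0.044, -0.054, -0.054], 'grip_force': 0.0, 'grip_width': 1.0}
scene {'fx': 491.884, 'fy': 491.884, 'cx': 258.724, 'cy': 194.056, 'world_from_camera': [[-0.029, -0.554, 0.832, 1811.843], [0.999, -0.032, 0.014, 71.225], [0.019, 0.832, 0.554, 1033.334], [0.0, 0.0, 0.0, 1.0]]}
top {'fx': 479.837, 'fy': 479.837, 'cx': 252.006, 'cy': 196.288, 'world_from_camera': [[0.022, 0.998, -0.065, 403.885], [-1.0, 0.022, -0.006, 23.289], [-0.005, 0.066, 0.998, 1704.764], [0.0, 0.0, 0.0, 1.0]]}
{'fx': 270.845, 'fy': 270.845, 'cx': 256.235, 'cy': 191.303, 'T_tool_cam': [[-0.001, 0.954, 0.3, 77.644], [1.0, 0.001, -0.0, 1.017], [-0.001, 0.3, -0.954, -142.106], [0.0, 0.0, 0.0, 1.0]]}
```

View pics/scene0.png

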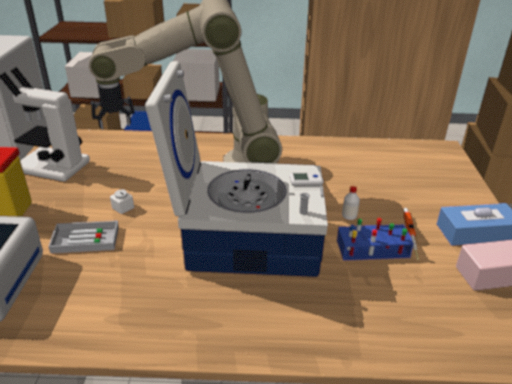

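View pics/top0.png

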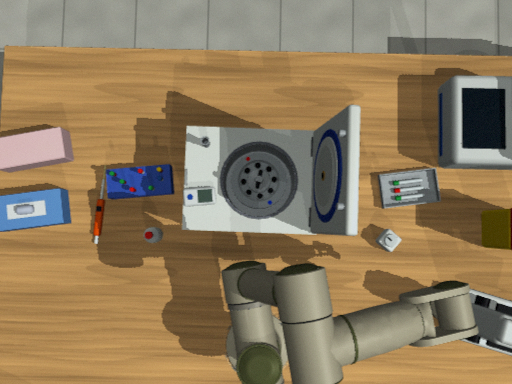

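The top view shows the rotor centred near (259,180), red dot near (249,158), blue dot near (269,203), and the lid on the right (world -y). The scene view agrees. I'll measure these next.

```bash
cat > h.py <<'E'
from rig import *
import cv2,numpy as np
from scipy.spatial.transform import Rotation as R
def wfc(n,s=None):
    m=camera_model(n)
    if n!="wrist": return m,np.array(m["world_from_camera"])
    T=np.eye(4);q=s["ee_rot"];T[:3,:3]=R.from_quat([q[1],q[2],q[3],q[0]]).as_matrix();T[:3,3]=s["eef_pos"]
    return m,T@np.array(m["T_tool_cam"])
def ray(n,u,v,s=None):
    m,T=wfc(n,s);d=T[:3,:3]@np.array([(u-m["cx"])/m["fx"],-(v-m["cy"])/m["fy"],-1]);return T[:3,3],d
def onz(n,u,v,z,s=None):
    o,d=ray(n,u,v,s);return o+d*(z-o[2])/d[2]
def blobs(img,kind,roi,amin=4):
    x0,y0,x1,y1=roi;h=cv2.cvtColor(img,cv2.COLOR_BGR2HSV)[y0:y1,x0:x1]
    H,S,V=[h[...,i].astype(int) for i in range(3)]
    m=(((H<8)|(H>172)) if kind=="red" else (H>105)&(H<130))&(S>110)&(V>50)
    n,l,st,c=cv2.connectedComponentsWithStats(m.astype(np.uint8))
    return [(c[i]+[x0,y0],st[i,4]) for i in range(1,n) if st[i,4]>=amin]
E
python3 - <<'E'
from h import *
t=cv2.imread("pics/top0.png");s=cv2.imread("pics/scene0.png")
P={}
for k in("red","blue"):
    for c,a in blobs(t,k,(215,140,303,220)): print("top",k,c.round(1),a,onz("top",*c,200).round(1))
    for c,a in blobs(s,k,(208,168,290,212)): print("scene",k,c.round(1),a,onz("scene",*c,200).round(1))
cv2.imwrite("pics/c0.png",np.hstack([cv2.resize(t[130:230,180:320],None,fx=2.8,fy=2.8,interpolation=2),cv2.resize(s[150:250,180:320],None,fx=2.8,fy=2.8,interpolation=2)]))
E
```

```text
top red [247.6 158.4] 13 [622.3  49.2 200. ]
scene red [258.  206.5] 6 [626.7  50.4 200. ]
top blue [269.5 202. ] 16 [485.9 -22.7 200. ]
scene blue [236.  181.2] 4 [491.3 -23.6 200. ]
```

View pics/c0.png

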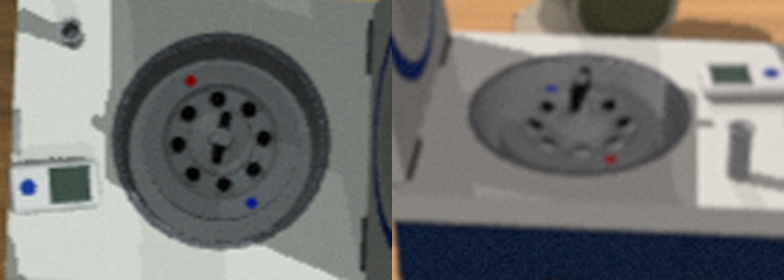

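```bash
python3 -m crank '[[[0.68,-0.95,-0.4,0,0,0,0],[0.68,-0.95,-0.4,0,0,0,0],[0.68,-0.95,-0.4,0,0,0,0],[0.68,-0.95,-0.4,0,0,0,0],[0.68,-0.95,-0.4,0,0,0,0],[0.68,-0.95,-0.4,0,0,0,0],[0.68,-0.95,-0.4,0,0,0,0],[0.68,-0.95,-0.4,0,0,0,0]]]' 60; python3 -m crank '[[[0.68,-0.95,-0.4,0,0,0,0],[0.68,-0.95,-0.4,0,0,0,0],[0.68,-0.95,-0.4,0,0,0,0],[0.68,-0.95,-0.4,0,0,0,0],[0.68,-0.95,-0.4,0,0,0,0],[1,-0.3,-0.2,0,0,0,0],[1,0,0,0,0,0,0],[1,0,0,0,0,0,0]]]'
```

```text
time_s: 0.9
eef_pos: [260.0, -250.0, 311.5]
ee_rot: [-0.0, 0.978, 0.207, -0.0]
force: [0.0, 0.1, -0.1]
grip_width: -0.001
grip_force: 0.0
time_s: 1.7
eef_pos: [355.9, -70.2, 366.4]
ee_rot: [0.0, 0.978, 0.207, 0.0]
force: [0.7, -0.6, 0.2]
grip_width: 0.002
grip_force: 0.0
```

```bash
python3 -m crank '[[[0.9,-0.03,0,0,0,0,0],[0.9,-0.03,0,0,0,0,0],[0.9,-0.03,0,0,0,0,0],[0.9,-0.03,0,0,0,0,0],[0.9,-0.03,0,0,0,0,0],[0.9,-0.03,0,0,0,0,0],[0,0,0,0,0,0,0],[0,0,0,0,0,0,0]]]'; python3 - <<'E'
from h import *
s=sense();im=capture("wrist");cv2.imwrite("pics/w0.png",im);np.save("w0.npy",s,allow_pickle=True)
print(s["eef_pos"],s["joints"])
for k in("red","blue"):
    for c,a in blobs(im,k,(0,0,512,384),8):print(k,c.round(1),a,onz("wrist",*c,200,s).round(1))
E
```

```text
time_s: 2.5
eef_pos: [476.6, -12.3, 365.9]
ee_rot: [-0.0, 0.978, 0.207, -0.001]
force: [-1.1, -0.2, 0.2]
grip_width: -0.003
grip_force: 0.0
[476.58356448 -12.25814884 365.88810828] [-2.72062933e-01  1.45135488e-01  1.36391573e+00 -1.57726302e-04
  1.63362825e+00  8.81375917e-01]
red [260.2  19.8] 153 [624.4  47.6 200. ]
blue [26.4  2.1] 64 [545.7 262.7 200. ]
blue [14.4 15.6] 303 [529.2 271.6 200. ]
blue [30.5 64.1] 327 [491.2 249.4 200. ]
blue [438.1 208.3] 3942 [ 529.1 -232.   200. ]
blue [268.6 170.9] 97 [488.  -24.2 200. ]
```

View pics/w0.png

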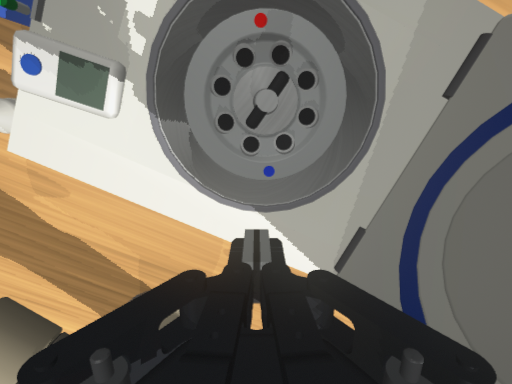

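The wrist view shows the red dot at (260,20), blue at (269,171) and the wing bar from about (284,74) to (249,126) with its hub at (266,101). The distance between the dots comes out at 154 mm, as it should. Next I work out the bar's angle and the distance to red.

```bash
cat >> h.py <<'E'
def yaw(s):
    q=s["ee_rot"];return R.from_quat([q[1],q[2],q[3],q[0]]).as_matrix()
def to_tool(p,s,yawto=None):
    return yaw(s).T@(np.array(p)-s["eef_pos"])/25
def bar(im,s,z,roi):
    x0,y0,x1,y1=roi;g=cv2.cvtColor(im,cv2.COLOR_BGR2GRAY)[y0:y1,x0:x1]
    n,l,st,c=cv2.connectedComponentsWithStats((g<45).astype(np.uint8))
    out=[]
    for i in range(1,n):
        if st[i,4]>20:
            v,u=np.where(l==i);P=np.array([onz("wrist",a+x0,b+y0,z,s) for a,b in zip(u,v)])
            out.append((c[i]+[x0,y0],st[i,4],P.mean(0),P))
    return out
E
python3 - <<'E'
from h import *
im=cv2.imread("pics/w0.png");s=np.load("w0.npy",allow_pickle=True).item()
B=[b for b in bar(im,s,258,(180,30,350,170))]
for b in B:
    u,sv,vt=np.linalg.svd(b[3][:,:2]-b[2][:2],full_matrices=False)
    print(b[0].round(1),b[1],b[2].round(1),np.degrees(np.arctan2(vt[0,1],vt[0,0])).round(1),np.ptp((b[3][:,:2]-b[2][:2])@vt.T,axis=0).round(1))
for a in(282.5,73),(249,127.5):print(onz("wrist",*a,258,s).round(1))
print(to_tool([624.4,48.5,225],s),to_tool([624.4,48.5,200],s))
E
```

```text
[280.   54.3] 244 [593.7  16.7 258. ] 145.9 [13.7 13.5]
[244.3  56.9] 237 [579.9  43.2 258. ] 156.4 [13.7 12.9]
[305.7  79.7] 221 [584.9 -11.8 258. ] 160.5 [13.7 13.3]
[278.8  82. ] 252 [573.9   8.5 258. ] 167.6 [17.3 10.6]
[221.8  85.9] 212 [551.2  52.1 258. ] -159.2 [13.1 13. ]
[254.7 117.5] 231 [538.6  15.6 258. ] 167.7 [17.7 10.8]
[306.1 115.9] 190 [558.4 -25.7 258. ] 172.8 [13.4 13.3]
[225.1 121.6] 181 [524.7  38.3 258. ] -128.0 [13.1 12.5]
[283.1 141.6] 164 [529.7 -16.8 258. ] -63.0 [12.9 12. ]
[250.5 143.6] 164 [515.9   9.7 258. ] -105.8 [13.1 12.5]
[581.6   8.6 258. ]
[528.6  16.7 258. ]
[6.39554666 0.17810518 5.62942252] [6.39648539 0.17867502 6.62942192]
```

```bash
python3 -m crank '[[[0.8,0.02,0,0,0,0,0],[0.8,0.02,0,0,0,0,0],[0.8,0.02,0,0,0,0,0],[0.8,0.02,0,0,0,0,0],[0.8,0.02,0.6,0,0,0,0],[0.8,0.02,1,0,0,0,0],[0.8,0.03,1,0,0,0,0],[0.8,0.03,1,0,0,0,0]]]';  python3 -m crank '[[[0,0,1,0,0,0,0],[0,0,0.5,0,0,0,0],[0,0,0.3,0,0,0,0],[0,0,0.2,0,0,0,0],[0,0,0,0,0,0,0],[0,0,0,0,0,0,0],[0,0,0,0,0,0,0],[0,0,0,0,0,0,0]]]'; python3 - <<'E'
from h import *
s=sense();im=capture("wrist");cv2.imwrite("pics/w1.png",cv2.resize(im[120:384,130:390],None,fx=2,fy=2))
print(s["eef_pos"],s["force"])
print(to_tool([624.4,48.5,200],s))
for k in("red","blue"):
    for c,a in blobs(im,k,(150,0,380,384),8):print(k,c.round(1),a,onz("wrist",*c,200,s).round(1))
E
```

```text
time_s: 3.35
eef_pos: [625.1, 48.0, 275.8]
ee_rot: [0.0, 0.978, 0.207, 0.0]
force: [0.1, -1.2, -0.3]
grip_width: -0.001
grip_force: 0.0
time_s: 4.15
eef_pos: [625.0, 48.4, 226.9]
ee_rot: [0.0, 0.978, 0.207, 0.0]
force: [-0.2, -0.3, 0.4]
grip_width: 0.002
grip_force: 0.0
[625.03947497  48.35747298 226.87625194] [-0.23285907 -0.30242927  0.4456567 ]
[-0.02199417 -0.01610415  1.07502389]
red [254.9 224.4] 184 [626.1  48.6 200. ]
```

View pics/w1.png

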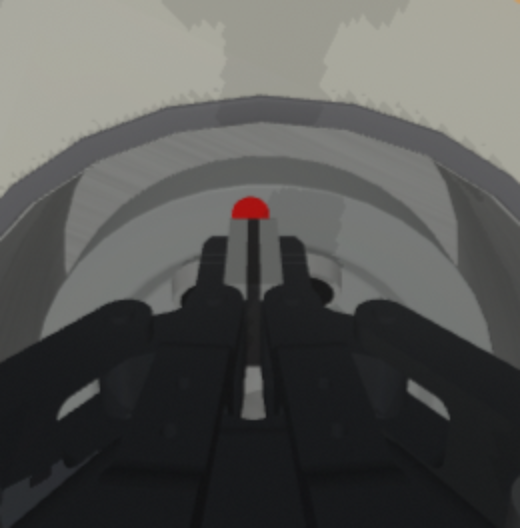

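The fingertips are right over the red dot. Now I press down.

```bash
python3 -m crank '[[[0,0,0.5,0,0,0,0],[0,0,0.3,0,0,0,0],[0,0,0.06,0,0,0,0],[0,0,0.06,0,0,0,0],[0,0,0.06,0,0,0,0],[0,0,0.06,0,0,0,0],[0,0,0.06,0,0,0,0],[0,0,0.06,0,0,0,0]]]';  python3 -m crank '[[[0,0,0.04,0,0,0,0],[0,0,0.04,0,0,0,0],[0,0,0.0,0,0,0,0],[0,0,0,0,0,0,0],[0,0,0,0,0,0,0],[0,0,0,0,0,0,0],[0,0,0,0,0,0,0],[0,0,0,0,0,0,0]]]'
```

```text
time_s: 5.0
eef_pos: [625.3, 48.4, 197.7]
ee_rot: [0.0, 0.978, 0.207, 0.001]
force: [1.6, 1.7, 1.8]
grip_width: -0.0
grip_force: 1.0
time_s: 5.8
eef_pos: [624.8, 48.3, 195.2]
ee_rot: [-0.0, 0.978, 0.207, -0.0]
force: [0.7, -0.4, -0.5]
grip_width: 0.005
grip_force: 0.0
```

```bash
python3 -m crank '[[[0,0,0.04,0,0,0,0],[0,0,0.04,0,0,0,0],[0,0,0.04,0,0,0,0],[0,0,0,0,0,0,0],[0,0,0,0,0,0,0],[0,0,0,0,0,0,0],[0,0,0,0,0,0,0],[0,0,0,0,0,0,0]]]'
```

```text
time_s: 6.6
eef_pos: [625.5, 48.7, 193.4]
ee_rot: [0.0, 0.978, 0.207, 0.001]
force: [1.4, 1.9, 6.3]
grip_width: -0.002
grip_force: 3.2
```

```bash
python3 -m crank '[[[0,0,0.03,0,0,0,0],[0,0,0.03,0,0,0,0],[0,0,0,0,0,0,0],[0,0,0,0,0,0,0],[0,0,0,0,0,0,0],[0,0,0,0,0,0,0],[0,0,0,0,0,0,0],[0,0,0,0,0,0,0]]]'; python3 -c "from h import *;s=sense();print(s['force'],s['eef_pos'])"
```

```text
time_s: 7.4
eef_pos: [625.9, 48.8, 192.6]
ee_rot: [0.0, 0.978, 0.207, 0.002]
force: [1.4, 3.3, 9.9]
grip_width: 0.001
grip_force: 4.9
[1.42648438 3.28828256 9.93120727] [625.87879837  48.77268982 192.63348938]
```

```bash
python3 -m crank '[[[0,0,-0.2,0,0,0,0],[0,0,-0.8,0,0,0,0],[0,0,-1,0,0,0,0],[0,0,-1,0,0,0,0],[-0.1,0,-0.8,0,0,0,0],[-0.9,0.03,0,0,0,0,0],[-0.9,0.1,0,0,0,0,0],[-0.9,0.1,0,0,0,0,0]]]';  python3 -m crank '[[[-0.9,0.1,0,0,0,0,0],[-0.9,0.1,0,0,0,0,0],[-0.9,0,0,0,0,0,0],[-0.6,0,0.2,0,0,0,0],[0,0,1,0,0,0,0],[0,0,1,0,0,0,0],[0,0,0.3,0,0,0,0],[0,0,0,0,0,0,0]]]'; python3 - <<'E'
from h import *
s=sense();im=capture("wrist");cv2.imwrite("pics/w2.png",im)
print(s["eef_pos"],s["force"],to_tool([488,-23.6,200],s))
for k in("red","blue"):
    for c,a in blobs(im,k,(150,0,380,384),8):print(k,c.round(1),a,onz("wrist",*c,206,s).round(1))
E
```

```text
time_s: 8.2
eef_pos: [562.2, 14.4, 285.4]
ee_rot: [-0.0, 0.978, 0.207, -0.001]
force: [0.3, -0.7, -0.2]
grip_width: 0.0
grip_force: 0.0
time_s: 9.0
eef_pos: [489.4, -23.2, 222.7]
ee_rot: [-0.0, 0.978, 0.207, -0.001]
force: [0.5, 0.3, 1.0]
grip_width: 0.003
grip_force: 0.0
[489.44767951 -23.16286513 222.7403495 ] [0.48143034 0.27481481 0.99990349] [-0.05842945 -0.00628614  0.90972691]
blue [254.5 225.1] 164 [494.1 -21.  206. ]
```

```bash
python3 -m crank '[[[0,0,0.5,0,0,0,0],[0,0,0.1,0,0,0,0],[0,0,0.08,0,0,0,0],[0,0,0.08,0,0,0,0],[0,0,0.08,0,0,0,0],[0,0,0.08,0,0,0,0],[0,0,0.08,0,0,0,0],[0,0,0.06,0,0,0,0]]]';  python3 -m crank '[[[0,0,0.03,0,0,0,0],[0,0,0.03,0,0,0,0],[0,0,0.03,0,0,0,0],[0,0,0.03,0,0,0,0],[0,0,0,0,0,0,0],[0,0,0,0,0,0,0],[0,0,0,0,0,0,0],[0,0,0,0,0,0,0]]]'
```

```text
time_s: 9.85
eef_pos: [489.8, -23.3, 196.7]
ee_rot: [0.0, 0.978, 0.207, -0.0]
force: [-1.6, -0.5, 2.5]
grip_width: -0.003
grip_force: 1.2
time_s: 10.65
eef_pos: [489.4, -23.4, 194.2]
ee_rot: [0.0, 0.978, 0.207, -0.0]
force: [-6.0, -2.7, 7.0]
grip_width: 0.001
grip_force: 3.7
```

```bash
python3 -m crank '[[[0,0,0.03,0,0,0,0],[0,0,0.02,0,0,0,0],[0,0,0,0,0,0,0],[0,0,0,0,0,0,0],[0,0,0,0,0,0,0],[0,0,0,0,0,0,0],[0,0,0,0,0,0,0],[0,0,0,0,0,0,0]]]'
```

```text
time_s: 11.45
eef_pos: [489.2, -23.6, 193.4]
ee_rot: [0.0, 0.978, 0.207, -0.001]
force: [-9.7, -2.2, 12.2]
grip_width: 0.002
grip_force: 6.5
```

```bash
python3 -m crank '[[[0,0,-0.3,0,0,0,0],[0,0,-1,0,0,0,0],[0,0,-1,0,0,0,0],[0,0,-1,0,0,0,0],[0.5,0,-1,0,0,0,85],[0.8,-0.07,0,0,0,-1,85],[0,0,0,0,0,-1,85],[0,0,0,0,0,-1,85]]]'; python3 -c "from h import *;s=sense();print(to_tool([556.2,12.2,300],s),s['joints'][5])"; python3 -m crank '[[[0,0,0,0,0,-1,85],[0,0,0,0,0,-1,85],[0,0,0,0,0,-1,85],[0,0,0,0,0,-1,85],[0,0,0,0,0,-1,85],[0,0,0,0,0,-1,85],[0,0,0,0,0,-1,85],[0,0,0,0,0,-1,85]]]'; python3 -m crank '[[[0,0,0,0,0,-1,85],[0,0,0,0,0,-1,85],[0,0,0,0,0,-1,85],[0,0,0,0,0,-1,85],[0,0,0,0,0,-1,85],[0,0,0,0,0,-1,85],[0,0,0,0,0,-1,85],[0,0,0,0,0,0,85]]]'
python3 - <<'E'
from h import *
s=sense();im=capture("wrist");cv2.imwrite("pics/w3.png",im)
m=yaw(s);print(s["eef_pos"],s["joints"].round(3) if hasattr(s["joints"],"round") else s["joints"],np.degrees(np.arctan2(m[1,0],m[0,0])),to_tool([556.2,12.2,228],s))
E
```

```text
time_s: 12.25
eef_pos: [519.3, -8.0, 299.9]
ee_rot: [-0.0, 0.913, 0.409, 0.0]
force: [-0.4, -0.6, 0.2]
grip_width: 0.681
grip_force: 0.0
[ 1.58634178  0.56273809 -0.00237948] 0.4870709068822476
time_s: 13.05
eef_pos: [519.1, -8.2, 300.0]
ee_rot: [0.0, 0.558, 0.83, 0.0]
force: [-0.4, -0.0, 0.0]
grip_width: 0.996
grip_force: 0.0
time_s: 13.85
eef_pos: [519.0, -8.3, 300.0]
ee_rot: [0.0, 0.105, 0.994, 0.0]
force: [-0.7, 0.6, 0.0]
grip_width: 0.999
grip_force: 0.0
[518.99721159  -8.27721395 300.03820476] [-2.420e-01  2.590e-01  1.390e+00  1.000e-03  1.492e+00 -1.603e+00] 167.95750383546007 [-1.28356927  1.11010483  2.88248225]
```

View pics/w3.png

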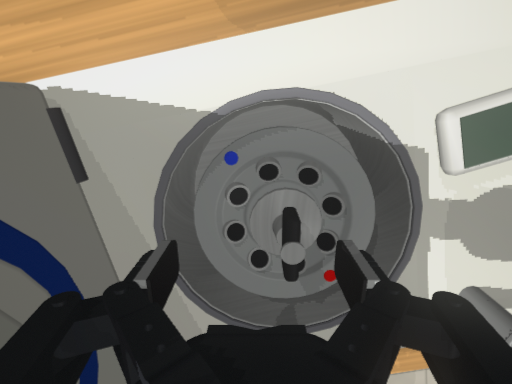

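The wrist view shows the bar vertical in the image, columns 283–299 and rows 208–280, so the tool yaw matches it. A grey stud or knob sits at (292,252). I need its height before going down.

```bash
python3 - <<'E'
from h import *
s=sense();im=cv2.imread("pics/w3.png")
for z in(240,250,258,265,275):
    print(z,onz("wrist",292,252,z,s).round(1),onz("wrist",290.5,208,z,s).round(1),onz("wrist",291.5,281,z,s).round(1))
for k in("red","blue"):
    for c,a in blobs(im,k,(200,120,360,300),8):print(k,c.round(1),a,[onz("wrist",*c,z,s).round(1)[:2] for z in (194,200,206)])
E
```

```text
240 [566.4  11.8 240. ] [527.1  17.6 240. ] [594.5   6.4 240. ]
250 [560.4  11.6 250. ] [523.   17.1 250. ] [587.1   6.5 250. ]
258 [555.6  11.4 258. ] [519.8  16.7 258. ] [581.2   6.5 258. ]
265 [551.4  11.3 265. ] [516.9  16.3 265. ] [576.    6.5 265. ]
275 [545.4  11.1 275. ] [512.9  15.8 275. ] [568.6   6.6 275. ]
red [329.4 275.4] 117 [array([630.2,  46.9]), array([625.7,  45.9]), array([621.3,  45. ])]
blue [230.7 157.7] 153 [array([484.9, -25.4]), array([483.9, -24.6]), array([482.9, -23.8])]
```

```bash
python3 -m crank '[[[-0.65,0.55,0,0,0,0,85],[-0.63,0.56,0,0,0,0,85],[0,0,0.6,0,0,0,85],[0,0,1,0,0,0,85],[0,0,0.8,0,0,0,85],[0,0,0.4,0,0,0,85],[0,0,0.08,0,0,0,85],[0,0,0,0,0,0,85]]]'; python3 -m crank '[[[0,0,0,0,0,0,0],[0,0,0,0,0,0,0],[0,0,0,0,0,0,0],[0,0,0,0,0,0,0],[0,0,0,0,0,0,0],[0,0,0,0,0,0,0],[0,0,0,0,0,0,0],[0,0,0,0,0,0,0]]]' 60
python3 - <<'E'
from h import *
s=sense();print(s["eef_pos"],s["force"],s["wrist_torque"],s["grip_width"]*85.4,s["joints"])
cv2.imwrite("pics/w4.png",capture("wrist"))
E
```

```text
time_s: 14.7
eef_pos: [556.2, 11.9, 228.7]
ee_rot: [0.0, 0.106, 0.994, 0.0]
force: [0.4, 0.1, -0.6]
grip_width: 0.992
grip_force: 0.0
time_s: 15.5
eef_pos: [556.5, 12.3, 229.6]
ee_rot: [0.001, 0.106, 0.994, 0.0]
force: [-0.8, 1.9, 8.0]
grip_width: 0.129
grip_force: 83.6
[556.48574392  12.26831234 229.55847923] [-0.80570819  1.94119942  8.03859496] [ 0.5280885   0.05212    -0.08898288] 10.999250631680153 [-1.88874772e-01  3.82377649e-01  1.40536040e+00  9.32926889e-04
  1.35098744e+00 -1.54830300e+00]
```

```bash
python3 -m crank '[[[0,0,-0.03,0,0,0.3,0],[0,0,0,0,0,0.8,0],[0,0,0,0,0,0.9,0],[0,0,0,0,0,0.9,0],[0,0,0,0,0,0.9,0],[0,0,0,0,0,0.9,0],[0,0,0,0,0,0.8,0],[0,0,0,0,0,0.4,0]]]'; cat > st.py <<'E'
from h import *
s=sense();m=yaw(s);print("yaw",np.degrees(np.arctan2(m[1,0],m[0,0])).round(2),"F",np.round(s["force"],1),"T",np.round(s["wrist_torque"],3),np.round(s["eef_pos"],1),round(s["grip_width"]*85.4,1),round(s["grip_force"],1))
E
python3 st.py
```

```text
time_s: 16.35
eef_pos: [555.8, 11.3, 228.1]
ee_rot: [-0.0, 0.497, 0.868, -0.001]
force: [-0.0, -2.9, -5.7]
grip_width: 0.127
grip_force: 80.7
yaw 120.45 F [-0.  -2.9 -5.7] T [-0.687 -0.407  0.137] [555.8  11.3 228.1] 10.8 80.7
```

```bash
python3 -m crank '[[[0,0,0,0,0,0.25,0],[0,0,0,0,0,0.25,0],[0,0,0,0,0,0,0],[0,0,0,0,0,0,0],[0,0,0,0,0,0,0],[0,0,0,0,0,0,0],[0,0,0,0,0,0,0],[0,0,0,0,0,0,0]]]'>/dev/null; python3 st.py
```

```text
yaw 116.69 F [-0.2 -6.1 -9. ] T [-1.082 -0.512 -0.169] [555.7  11.4 228. ] 11.2 80.3
```

```bash
sed -n 1p st.py >/dev/null; python3 st.py
```

```text
yaw 116.69 F [-0.2 -6.1 -9. ] T [-1.082 -0.512 -0.169] [555.7  11.4 228. ] 11.2 80.3
```

```bash
python3 -m crank '[[[-0.02,-0.01,0.02,0,0,0.25,0],[0,0,0.02,0,0,0.25,0],[0,0,0,0,0,0,0],[0,0,0,0,0,0,0],[0,0,0,0,0,0,0],[0,0,0,0,0,0,0],[0,0,0,0,0,0,0],[0,0,0,0,0,0,0]]]'>/dev/null; python3 st.py
```

```text
yaw 112.71 F [-1.7 -4.8 -3.1] T [-0.924  0.252 -0.116] [555.7  11.2 227.8] 11.0 81.6
```

```bash
python3 -m crank '[[[-0.02,-0.01,0,0,0,0.25,0],[0,0,0.02,0,0,0.25,0],[0,0,0,0,0,0,0],[0,0,0,0,0,0,0],[0,0,0,0,0,0,0],[0,0,0,0,0,0,0],[0,0,0,0,0,0,0],[0,0,0,0,0,0,0]]]'>/dev/null; python3 st.py
```

```text
yaw 108.74 F [-4.2 -2.3  0.5] T [-0.527  0.657 -0.156] [555.7  11.  227.6] 10.9 82.6
```

```bash
python3 -m crank '[[[0,-0.02,0,0,0,0.25,0],[0,0,0,0,0,0.25,0],[0,0,0,0,0,0,0],[0,0,0,0,0,0,0],[0,0,0,0,0,0,0],[0,0,0,0,0,0,0],[0,0,0,0,0,0,0],[0,0,0,0,0,0,0]]]'>/dev/null; python3 st.py
```

```text
yaw 104.7 F [-3.3  0.9  1.5] T [ 0.053  0.361 -0.058] [555.5  10.9 227.5] 10.8 82.9
```

```bash
python3 -m crank '[[[0,-0.01,0,0,0,0.25,0],[0,0,0,0,0,0.25,0],[0,0,0,0,0,0,0],[0,0,0,0,0,0,0],[0,0,0,0,0,0,0],[0,0,0,0,0,0,0],[0,0,0,0,0,0,0],[0,0,0,0,0,0,0]]]'>/dev/null; python3 st.py
```

```text
yaw 100.69 F [-0.4  2.4  2. ] T [ 0.33  -0.069 -0.135] [555.3  10.8 227.4] 10.6 82.9
```

```bash
python3 -m crank '[[[0,0,0,0,0,0.25,0],[0,0,0,0,0,0.25,0],[0,0,0,0,0,0,0],[0,0,0,0,0,0,0],[0,0,0,0,0,0,0],[0,0,0,0,0,0,0],[0,0,0,0,0,0,0],[0,0,0,0,0,0,0]]]'>/dev/null; python3 st.py
```

```text
yaw 96.69 F [-0.4  3.9  1.6] T [ 0.473 -0.055 -0.018] [555.2  10.7 227.3] 10.9 82.7
```

```bash
python3 -m crank '[[[0.02,0,0,0,0,0.25,0],[0,0,0,0,0,0.25,0],[0,0,0,0,0,0,0],[0,0,0,0,0,0,0],[0,0,0,0,0,0,0],[0,0,0,0,0,0,0],[0,0,0,0,0,0,0],[0,0,0,0,0,0,0]]]'>/dev/null; python3 st.py
```

```text
yaw 92.69 F [-2.7  0.2  2.4] T [0.343 0.278 0.445] [555.   11.1 227.3] 11.4 77.7
```

```bash
python3 -m crank '[[[0,0,0,0,0,0.1,0],[0,0,0,0,0,0.05,0],[0,0,0,0,0,0,0],[0,0,0,0,0,0,0],[0,0,0,0,0,0,0],[0,0,0,0,0,0,0],[0,0,0,0,0,0,0],[0,0,0,0,0,0,0]]]'>/dev/null; python3 st.py
```

```text
yaw 91.48 F [-4.3  0.9  3.6] T [0.291 0.522 0.97 ] [555.1  11.1 227.3] 11.2 82.6
```

```bash
python3 - <<'E'
from h import *
for i in range(4):
    capture("wrist");s=sense();print(np.round(s["wrist_torque"],3),np.round(s["force"],1))
E
python3 st.py
```

```text
[0.319 0.536 0.983] [-5.   0.8  2.7]
[0.246 0.562 0.939] [-3.9 -0.1  2.2]
[0.3   0.571 0.915] [-3.7  1.2  2.4]
[0.306 0.578 0.96 ] [-4.   1.5  3.1]
yaw 91.48 F [-4.   1.5  3.1] T [0.306 0.578 0.96 ] [555.1  11.1 227.3] 11.0 82.6
```

```bash
python3 -m crank '[[[0,0,0,0,0,0,85],[0,0,0,0,0,0,85],[0,0,0,0,0,0,85],[0,0,0,0,0,0,85],[0,0,0,0,0,0,85],[0,0,-0.4,0,0,0,85],[0,0,-1,0,0,0,85],[0,0,-1,0,0,0,85]]]'; python3 -m crank '[[[0,0,-1,0,0,0.4,0],[0,0,-1,0,0,1,0],[0,0,-0.5,0,0,1,0],[0,0,0,0,0,1,0],[0,0,0,0,0,1,0],[0,0,0,0,0,1,0],[0,0,0,0,0,1,0],[0,0,0,0,0,1,0]]]';python3 st.py; python3 - <<'E'
from h import *
s=sense();im=capture("wrist");cv2.imwrite("pics/w5.png",im)
for k in("red","blue"):
    for c,a in blobs(im,k,(120,0,400,384),8):print(k,c.round(1),a,onz("wrist",*c,200,s).round(1))
t=capture("top");cv2.imwrite("pics/top5.png",t)
for k in("red","blue"):
    for c,a in blobs(t,k,(215,140,303,220)): print("top",k,c.round(1),a,onz("top",*c,200).round(1))
E
```

```text
time_s: 23.75
eef_pos: [555.0, 11.1, 288.7]
ee_rot: [-0.0, 0.698, 0.716, -0.0]
force: [0.2, 0.2, -1.4]
grip_width: 0.995
grip_force: 0.0
time_s: 24.55
eef_pos: [555.1, 11.1, 350.6]
ee_rot: [0.0, 0.961, 0.275, 0.0]
force: [-0.0, -0.1, 0.1]
grip_width: -0.0
grip_force: 0.0
yaw 31.95 F [-0.  -0.1  0.1] T [ 0.034 -0.035 -0.007] [555.1  11.1 350.6] -0.0 0.0
red [265.6 106.1] 127 [626.9  42.8 200. ]
blue [393.8 297.1] 242 [ 515.9 -224.3  200. ]
top blue [268.4 202.1] 11 [485.5 -19.1 200. ]
```

View pics/w5.png

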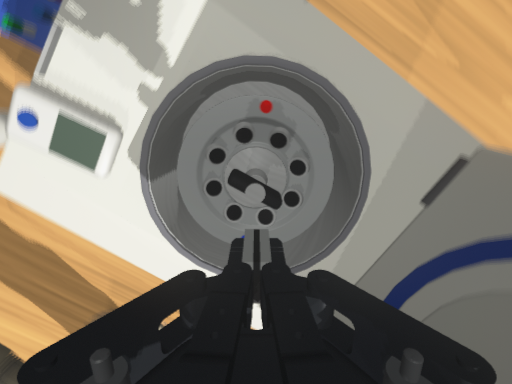

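The wrist view shows the red dot at (266,106) and the bar turned. The blue dot is hidden behind the fingers. Both dots seem to have turned a little, so I'll go back to the first viewing pose and measure that the same way.

```bash
python3 -m crank '[[[0,0,0,0,0,1,0],[-0.8,-0.1,-0.2,0,0,0,0],[-0.8,-0.1,-0.2,0,0,0,0],[-0.8,-0.1,-0.2,0,0,0,0],[-0.8,-0.1,0,0,0,0,0],[0,0,0,0,0,0,0],[0,0,0,0,0,0,0],[0,0,0,0,0,0,0]]]'>/dev/null;python3 st.py; python3 - <<'E'
from h import *
s=sense();im=capture("wrist");cv2.imwrite("pics/w6.png",im);t=capture("top");cv2.imwrite("pics/top6.png",t)
def ang(p):
    d=p["red"]-p["blue"];return np.degrees(np.arctan2(d[1],d[0])).round(2),np.hypot(*d[:2]).round(1),(p["red"]/2+p["blue"]/2).round(1)
for f,n,ss,roi in(("w0","wrist",np.load("w0.npy",allow_pickle=True).item(),(200,0,330,220)),("w6","wrist",s,(200,0,330,220)),("top0","top",None,(215,140,303,220)),("top6","top",None,(215,140,303,220))):
    i=cv2.imread(f"pics/{f}.png");p={}
    for k in("red","blue"):
        b=blobs(i,k,roi,5); 
        if b: c,a=max(b,key=lambda z:z[1]);p[k]=onz(n,*c,200,ss);print(f,k,c.round(1),a,p[k].round(1))
    if len(p)==2:print(ang(p))
E
```

```text
yaw 24.37 F [-0.6 -0.1 -0.1] T [ 0.028  0.033 -0.027] [478.6 -12.5 364.8] 0.2 0.0
w0 red [260.2  19.8] 153 [624.4  47.6 200. ]
w0 blue [268.6 170.9] 97 [488.  -24.2 200. ]
(np.float64(27.76), np.float64(154.1), array([556.2,  11.7, 200. ]))
w6 red [264.8  21.6] 155 [626.4  43.7 200. ]
w6 blue [263.7 172.9] 98 [486. -20. 200.]
(np.float64(24.4), np.float64(154.1), array([556.2,  11.9, 200. ]))
top0 red [247.6 158.4] 13 [622.3  49.2 200. ]
top0 blue [269.5 202. ] 16 [485.9 -22.7 200. ]
(np.float64(27.76), np.float64(154.2), array([554.1,  13.2, 200. ]))
top6 red [248.7 157.9] 13 [623.9  45.8 200. ]
```

The spindle has turned about 3.4° clockwise (27.8° to 24.4°), while the torque read about 0.95 N m. Turning it back would loosen the nut, so I leave it. The dots are now at red (626.4,44.4) and blue (486,-19.5), and I go on to the second rock.

```bash
python3 -c "
from h import *
s=sense();print(to_tool([626.4,44.4,226],s));print(yaw(s).T@(np.array([486,-19.5,0])-[626.4,44.4,0])/25)"
```

```text
[6.32899835 0.3670761  5.53826014]
[-6.17028446e+00  1.32613309e-02  2.40376749e-03]
```

```bash
python3 -m crank '[[[0.8,0.05,0,0,0,0,0],[0.8,0.05,0,0,0,0,0],[0.8,0.05,0,0,0,0,0],[0.8,0.05,0,0,0,0,0],[0.8,0.05,0.6,0,0,0,0],[0.8,0.05,1,0,0,0,0],[0.8,0.05,1,0,0,0,0],[0.73,0.02,1,0,0,0,0]]]'>/dev/null;  python3 -m crank '[[[0,0,1,0,0,0,0],[0,0,0.8,0,0,0,0],[0,0,0.5,0,0,0,0],[0,0,0.3,0,0,0,0],[0,0,0.16,0,0,0,0],[0,0,0,0,0,0,0],[0,0,0,0,0,0,0],[0,0,0,0,0,0,0]]]'>/dev/null; python3 st.py;  python3 -c "
from h import *
s=sense();print(to_tool([626.4,44.4,200],s))"
```

```text
yaw 24.29 F [ 0.4 -0.5 -0.1] T [-0.021  0.008 -0.012] [626.4  44.  206.6] 0.1 0.0
[ 0.00707285 -0.01589277  0.2640803 ]
```

Now 1 mm at a time down to about z 200.

```bash
python3 -m crank '[[[0,0,0.06,0,0,0,0],[0,0,0.06,0,0,0,0],[0,0,0.04,0,0,0,0],[0,0,0.04,0,0,0,0],[0,0,0.03,0,0,0,0],[0,0,0.03,0,0,0,0],[0,0,0,0,0,0,0],[0,0,0,0,0,0,0]]]'>/dev/null; python3 st.py
```

```text
yaw 24.28 F [ 0.1 -0.2  1.7] T [0.068 0.027 0.018] [626.2  44.  199.6] 0.1 1.1
```

```bash
python3 -m crank '[[[0,0,0.03,0,0,0,0],[0,0,0.02,0,0,0,0],[0,0,0.02,0,0,0,0],[0,0,0,0,0,0,0],[0,0,0,0,0,0,0],[0,0,0,0,0,0,0],[0,0,0,0,0,0,0],[0,0,0,0,0,0,0]]]'>/dev/null; python3 st.py
```

```text
yaw 24.29 F [-0.4  1.   8.7] T [ 0.175  0.216 -0.008] [626.6  44.1 198.9] 0.0 4.2
```

```bash
python3 -m crank '[[[0,0,0.015,0,0,0,0],[0,0,0,0,0,0,0],[0,0,0,0,0,0,0],[0,0,0,0,0,0,0],[0,0,0,0,0,0,0],[0,0,0,0,0,0,0],[0,0,0,0,0,0,0],[0,0,0,0,0,0,0]]]'>/dev/null; python3 st.py
python3 -m crank '[[[0,0,-0.2,0,0,0,0],[0,0,-0.8,0,0,0,0],[0,0,-1,0,0,0,0],[0,0,-1,0,0,0,0],[0,0,-0.6,0,0,0,0],[-0.87,0,0,0,0,0,0],[-0.9,0,0,0,0,0,0],[-0.9,0,0,0,0,0,0]]]'>/dev/null;  python3 -m crank '[[[-0.9,0,0,0,0,0,0],[-0.9,0,0,0,0,0,0],[-0.9,0,0,0,0,0,0],[-0.8,0,0.2,0,0,0,0],[0,0,1,0,0,0,0],[0,0,1,0,0,0,0],[0,0,0.6,0,0,0,0],[0,0,0.3,0,0,0,0]]]'; python3 st.py
```

```text
yaw 24.29 F [-2.   1.4 10.1] T [ 0.203  0.182 -0.013] [626.6  44.1 198.8] 0.1 4.8
time_s: 31.15
eef_pos: [484.9, -19.4, 208.3]
ee_rot: [-0.001, 0.978, 0.21, -0.001]
force: [0.6, -0.2, -0.1]
grip_width: 0.003
grip_force: 0.0
yaw 24.28 F [ 0.6 -0.2 -0.1] T [-0.025  0.008 -0.007] [484.9 -19.4 208.3] 0.2 0.0
```

```bash
python3 -m crank '[[[0.04,0,0.06,0,0,0,0],[0,0,0.06,0,0,0,0],[0,0,0.06,0,0,0,0],[0,0,0.04,0,0,0,0],[0,0,0.04,0,0,0,0],[0,0,0.04,0,0,0,0],[0,0,0,0,0,0,0],[0,0,0,0,0,0,0]]]'>/dev/null; python3 st.py
```

```text
yaw 24.28 F [-0.2 -0.8  0.5] T [-0.024 -0.017  0.013] [486.5 -19.  202.2] -0.3 0.0
```

```bash
python3 -m crank '[[[0,0,0.03,0,0,0,0],[0,0,0.03,0,0,0,0],[0,0,0.03,0,0,0,0],[0,0,0.03,0,0,0,0],[0,0,0,0,0,0,0],[0,0,0,0,0,0,0],[0,0,0,0,0,0,0],[0,0,0,0,0,0,0]]]'>/dev/null; python3 st.py
```

```text
yaw 24.29 F [-3.4 -0.7  4.9] T [-0.042  0.572 -0.031] [486.3 -19.1 199.5] 0.1 2.7
```

```bash
python3 -m crank '[[[0,0,0.03,0,0,0,0],[0,0,0.01,0,0,0,0],[0,0,0,0,0,0,0],[0,0,0,0,0,0,0],[0,0,0,0,0,0,0],[0,0,0,0,0,0,0],[0,0,0,0,0,0,0],[0,0,0,0,0,0,0]]]'>/dev/null; python3 st.py
```

```text
yaw 24.29 F [-6.3 -0.5 11. ] T [-0.135  1.048 -0.016] [486.2 -19.2 199.1] 0.0 5.6
```

At blue the rim stops firm at level, with 11 N at z 199 against 193 before, so the play is gone. Now I retreat.

```bash
python3 -m crank '[[[0,0,-0.2,0,0,0,0],[0,0,-0.8,0,0,0,0],[0,0,-1,0,0,0,0],[0,0,-1,0,0,0,0],[0,0,-1,0,0,0,0],[-0.5,0,-1,0,0,0,0],[-0.5,0,0,0,0,0,0],[0,0,0,0,0,0,0]]]'; python3 - <<'E'
from h import *
s=sense();im=capture("wrist");cv2.imwrite("pics/w7.png",im);p={}
for k in("red","blue"):
    c,a=max(blobs(im,k,(200,0,330,220),5),key=lambda z:z[1]);p[k]=onz("wrist",*c,200,s);print(k,p[k].round(1))
d=p["red"]-p["blue"];print(np.degrees(np.arctan2(d[1],d[0])),np.hypot(*d[:2]))
E
```

```text
time_s: 34.35
eef_pos: [463.0, -29.6, 323.2]
ee_rot: [0.0, 0.978, 0.21, 0.0]
force: [-0.3, 0.1, -0.9]
grip_width: -0.002
grip_force: 0.0Traceback (most recent call last):
  File "<stdin>", line 4, in <module>
ValueError: max() iterable argument is empty
```

```bash
python3 -c "from rig import *;print(finish_job())"
```

```text
the job is handed in; nothing more can be done
None
```

The job is handed in, but the spindle turned about 3.4° clockwise while I tightened the nut, because the torque reached about 0.95 N m, above the 0.8 intended. The rocking was done red then blue both times at about 10–12 N downward (peak about 16 N in all): at about 10 N the rim stopped near z 193 before and z 199 after, so the play is gone. The arm is clear of everything.

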